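# Put the empty film cores away on their spindles

### The job

Put the five empty film cores away on the two storage spindles, threaded over the posts and lying flat on one another. On the spindle with the square wooden base go the three narrow cores: white at the bottom, red in the middle, blue on top; on the spindle with the round metal base go the two wide ones: black at the bottom, yellow on top. Leave the jar, the loupe and the splicing block where they are.

Things in the scene. Friction and masses are not known exactly. Their poses are not given: they have to be found in the camera images.
- core_white: loose white plastic film core, narrow type: a flat ring, outside diameter 50 mm, bore 26 mm right through, 16 mm high, with six small grey dots round each face. It lies flat on the bench; origin at the middle of the ring, on the bore's axis at half its height (8 mm above the bench at the start), z along the bore; alike from every yaw and either way up. Take it across its outside
- core_red: loose red plastic film core, narrow type: a flat ring, outside diameter 50 mm, bore 26 mm right through, 16 mm high, with six small dark red dots round each face. It lies flat on the bench; origin at the middle of the ring, on the bore's axis at half its height (8 mm above the bench at the start), z along the bore; alike from every yaw and either way up. Take it across its outside
- core_blue: loose blue plastic film core, narrow type: a flat ring, outside diameter 50 mm, bore 26 mm right through, 16 mm high, with six small dark blue dots round each face. It lies flat on the bench; origin at the middle of the ring, on the bore's axis at half its height (8 mm above the bench at the start), z along the bore; alike from every yaw and either way up. Take it across its outside
- core_black: loose black plastic film core, wide type: a flat ring, outside diameter 50 mm, bore 26 mm right through, 35 mm high, with six small grey dots round each face. It lies flat on the bench; origin at the middle of the ring, on the bore's axis at half its height (17.5 mm above the bench at the start), z along the bore; alike from every yaw and either way up. Take it across its outside
- core_yellow: loose yellow plastic film core, wide type: a flat ring, outside diameter 50 mm, bore 26 mm right through, 35 mm high, with six small brownish dots round each face. It lies flat on the bench; origin at the middle of the ring, on the bore's axis at half its height (17.5 mm above the bench at the start), z along the bore; alike from every yaw and either way up. Take it across its outside
- spindle_square: storage spindle fixed to the bench: square base of dark wood, 80 x 80 mm, 10 mm thick, with a plain upright steel post of 12 mm diameter in the middle, standing 52 mm above the top of the base (62 mm above the bench), tip slightly tapered. Origin at the centre of the base's underside on the bench, z up along the post
- spindle_round: storage spindle fixed to the bench: round base of bright aluminium, 80 mm diameter, 10 mm thick, with a plain upright steel post of 12 mm diameter in the middle, standing 52 mm above the top of the base (62 mm above the bench), tip slightly tapered. Origin at the centre of the base's underside on the bench, z up along the post
- jar: small amber glass jar with a steel lid, 64 mm diameter, 62 mm high, loose; origin at the centre of its underside. Bystander: leave it where it is
- loupe: grey magnifying loupe with a pale lens on top, 44 mm diameter, 44 mm high, loose; origin at the centre of its underside. Bystander: leave it where it is
- splicer: film splicing block, grey with a steel strip and a teal clamp, 140 mm along its x, 60 mm along its y, 34 mm high, loose; origin at the centre of its underside. Bystander: leave it where it is
Not all that is in view belongs to the job. Of the things that look like the core_blue, take the one that is nearest to the robot's base at the start.

How it is judged:
At the end, for the whole second after the job is handed in: From the bottom: white, red, blue cores on the square-based spindle, black, yellow on the round one; each within 10 mm of the post axis, lower face within 4 mm of 10, 26, 42 and 10, 45 mm above the bench, level to 0.12 rad, at rest (under 20 mm/s) (horizontal distance between each of core_white, core_red, core_blue and spindle_square below 0.01 m and z of core_white in the frame of spindle_square between 0.014 and 0.022 m and angle between the z axis of each of core_white, core_red, core_blue and the z axis of spindle_square, either way round below 0.12 rad and linear speed of each of core_white, core_red, core_blue, core_black, core_yellow below 0.02 m/s and z of core_red in the frame of spindle_square between 0.03 and 0.038 m and z of core_blue in the frame of spindle_square between 0.046 and 0.054 m and horizontal distance between each of core_black, core_yellow and spindle_round below 0.01 m and z of core_black in the frame of spindle_round between 0.0235 and 0.0315 m and angle between the z axis of each of core_black, core_yellow and the z axis of spindle_round, either way round below 0.12 rad and z of core_yellow in the frame of spindle_round between 0.0585 and 0.0665 m); the robot touches nothing.
It fails at once if the jar is shifted by more than 20 mm or tipped (distance of jar from where it was at the start of the episode above 0.02 m or angle between jar's own z axis and vertical above 0.3 rad).
It fails at once if the loupe is shifted by more than 20 mm or tipped (distance of loupe from where it was at the start of the episode above 0.02 m or angle between loupe's own z axis and vertical above 0.3 rad).
It fails at once if the splicing block is shifted by more than 20 mm or tipped (distance of splicer from where it was at the start of the episode above 0.02 m or angle between splicer's own z axis and vertical above 0.3 rad).
It also fails if it takes over 112 s, if anything falls off the work surface, if the arm or the gripper's body presses on something with over 40 N, if the wrist force passes 120 N, or if a joint passes its speed limit or range.

### The arm

A 7-joint arm with a two-finger parallel gripper is mounted at the origin on the work surface. World frame = base frame: x ahead of the robot, y to its left, z up, the work surface at z = 0. Lengths are in m, angles in rad, forces in N, time in s.
With the tool pointing down it reaches from about 0.4 to 0.875 m from the base axis. Payload 19.3 kg.
Tool frame: the origin (TCP) lies at the very end of the fingers, on their centre line; the grasp point (between the pads) lies bot.pinch_z behind it (bot.pinch_z is the distance from the TCP to the grasp point, in m); z points along the fingers, y is the line along which they close (so a half turn about z gives the same grasp; the last joint's range is limited). The gripper opens to 85 mm and grips with 20 to 120 N. Pads are 22 mm wide; open, the fingers measure 114 mm over their backs; the gripper's body (76 mm by 85 mm) begins 54 mm behind the grasp point. The pads swing forward as they close: fully open they stand 13 mm farther back than shut.
Start: joints at [-1.362, 0.521, -0.036, 1.599, 0.021, 1.021, -0.113], TCP at [0.172, 0.601, 0.231] pointing down, gripper open.
Joint ranges: [-2.91, 2.91], [-0.3, 2.13], [-1.5, 1.42], [0.17, 2.43], [-1.26, 4.41], [0.16, 1.93], [-2.52, 2.52]. Speed limits (rad/s): [1.89, 1.89, 2.39, 2.39, 3.01, 3.01, 3.01].

### API

Orientations are given as [roll, pitch, yaw] about the fixed x, y, z axes, in that order (R = Rz(yaw) Ry(pitch) Rx(roll)).
In Python, from workcell import bot, grab_frame, ticket gives the robot as it stands.
- The arm moves only by the tool arm_command, never from a script. Its argument "commands" is a list of rows, each a list of 3 entries, a list of its own where there are three numbers: the shift along the world's x, y, z in mm, then the turn about the world's z in rad, then the gripper command: -1 is fully open, 1 is shut, values between are in proportion. In form: [[[tx, ty, tz], roll, fingers], ...]. A call has 1 to 20 rows; each row shifts and turns the commanded pose from where the row before left it; what a row does not reach is not made up. A row lasts 1/10 s, in which the tool goes at most 50 mm and 8.59 degrees, less where a joint would pass 70% of its speed; a pose out of reach is approached as far as the arm can. A call with a gripper value outside its range is refused whole. The fingers move at their own pace and stop on an object; "newtons" is the grip in N (left out, the last holds). Time passes only in rows, so rows that do not move let the fingers close. It gives the time, the measured TCP pose, the force, the opening and the grip force at its end, in the units of the state.
- bot.observe(): the state, without advancing time (a new reading comes with each control period).
- grab_frame(name): name is "scene" or "top" or "wrist"; returns a dict with "image" (400x640x3 uint8, red, green, blue), "vertical_fov" (degrees; the focal length in pixels is half the picture's height over the tangent of half this angle, whatever the lens; pixels are square), "cx", "cy" (the principal point, pixels), "R" (3x3) and "t" (3): a world point X has camera coordinates R X + t. Camera axes: x right, y down, z forward; pixel columns grow to the right and rows downward; lengths in m; the calibration is good to about 2 mm. A picture is of the moment at which its call begins. There is no depth.
- ticket.job_done(): hands the job in; it is judged then, once.
The state is a dict: "clock": time; "qpos": joint angles; "qd": joint speeds; "joint_efforts": joint torques, N m; "position": TCP position; "tool_rot": TCP orientation; "force": force on the tool from outside, world axes, zero at the start; "moment": the same for the moment, N m; "grip_width": finger opening in m; "finger_force": force on a finger pad.
Only numpy, scipy, OpenCV 4.12 (cv2) and the standard library are available. Lean on these libraries where they do the work, as an engineer would, in place of code of your own. Each camera call takes 0.05 s, during which the arm holds its last target. There are 200 camera calls.

## Working session

There is one attempt and no reset: what is moved stays moved. The work goes in short steps, Python scripts to look and compute and a tool call to move; the robot and the scene stay as the last step left them, time stands still between calls to the robot, and variables do not carry over. Pictures are saved under pics/ and viewed, at most 14 in all, crops included, and the job is handed in when it is done.

Besides the shell and the picture viewer there is one more tool, called after "Call:" as a command line: name --argument value ..., lists and objects as JSON in quotes. arm_command: Moves the arm, as the interface text tells. Its arguments: {"type":"object","properties":{"commands":{"type":"array"},"newtons":{"type":"number"}},"required":["commands"]}

```bash
mkdir -p pics
cat > h.py <<'E'
import numpy as np, cv2
from workcell import bot, grab_frame, ticket
def snap(n,f):
    d=grab_frame(n); cv2.imwrite('pics/'+f+'.png',d['image'][:,:,::-1]); np.savez('pics/'+f,**{k:np.array(v) for k,v in d.items()}); return d
def px2w(f,u,v,z):
    d=np.load('pics/'+f+'.npz'); fl=200/np.tan(np.radians(float(d['vertical_fov'])/2))
    R,t=d['R'],d['t']; r=R.T@np.array([(u-d['cx'])/fl,(v-d['cy'])/fl,1]); c=-R.T@t
    return c+r*(z-c[2])/r[2]
E
python3 - <<'E'
from h import *
for n in ['scene','top','wrist']:
    d=snap(n,n+'0'); print(n,d['vertical_fov'],d['cx'],d['cy'],-d['R'].T@d['t'],d['R'].round(2).tolist())
print(bot.pinch_z,bot.observe())
E
```

```text
scene 48.50177073107349 321.4416646560301 195.3264130962794 [ 1.39167267 -0.54550454  1.0702485 ] [[0.49, 0.87, 0.02], [0.66, -0.36, -0.66], [-0.57, 0.34, -0.75]]
top 47.92704400060177 312.66704440682184 199.87628989117863 [ 0.534556   -0.06088252  1.12279017] [[-0.03, -1.0, 0.02], [-1.0, 0.03, -0.06], [0.06, -0.02, -1.0]]
wrist 69.62559087738497 320.0631565225828 195.92461498704532 [0.1032663  0.62067633 0.37224306] [[0.27, 0.96, -0.0], [0.92, -0.26, 0.28], [0.27, -0.08, -0.96]]
0.0187 {'clock': 0.15, 'qpos': array([-1.36225701,  0.5219136 , -0.03632067,  1.59986214,  0.02118985,
        1.02110561, -0.11279491]), 'qd': array([ 0.0010205 ,  0.00059556,  0.00067672, -0.00074433, -0.00017009,
        0.00025877, -0.00043542]), 'joint_efforts': array([ 9.76361625e-04, -9.27385569e+01,  1.98015489e+00, -3.70053077e+01,
        1.79292000e-02,  6.54529984e-03,  2.83321816e-05]), 'position': array([0.17192466, 0.60062404, 0.23084062]), 'tool_rot': array([-3.14069018e+00,  5.55345424e-05,  2.86283469e+00]), 'force': array([ 0.12120206,  0.13337305, -0.22386666]), 'moment': array([-0.01606249, -0.01240125, -0.0177124 ]), 'finger_force': 0.0, 'grip_width': 0.08548862842232618}
```

View pics/top0.png

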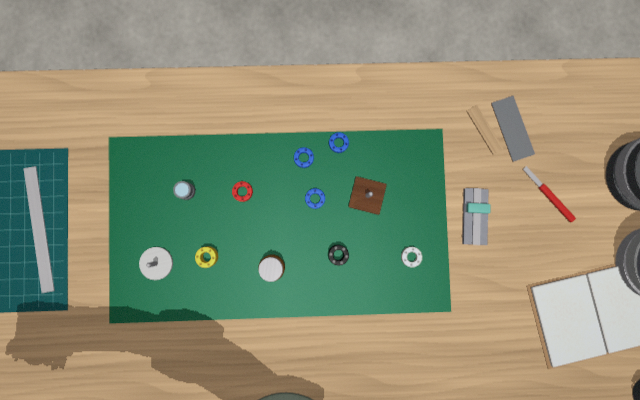

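View pics/scene0.png

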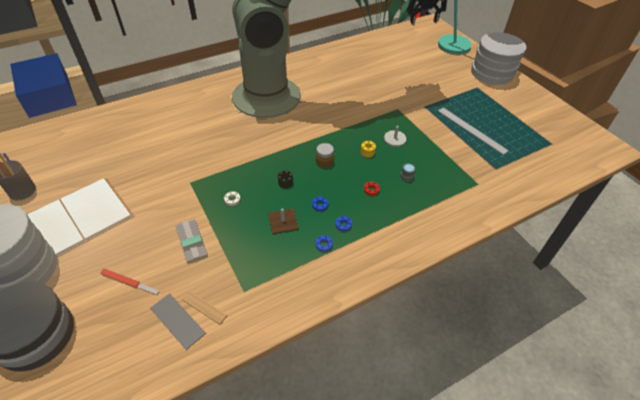

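The top view shows three blue candidates at (304,158), (339,143) and (315,198). (315,198) is lowest in the picture, so nearest the base. White is at (412,257), red (242,191), black (338,254), yellow (206,257). The square post is near (368,195), the round post near (155,262), the jar (271,269), the loupe (184,190) and the splicer (476,216).

Run:
```python
from h import *
im=cv2.imread('pics/top0.png')
cv2.imwrite('pics/crop0.png',cv2.resize(im[125:325,110:450],None,fx=2.35,fy=2.35,interpolation=cv2.INTER_CUBIC)[:600,:800])
big=np.hstack([cv2.resize(im[v-25:v+25,u-25:u+25],(390,390),interpolation=cv2.INTER_CUBIC) for u,v in [(368,195),(155,262)]])
cv2.imwrite('pics/crop1.png',big)
for n,u,v,z in [('white',412,257,.016),('red',242.5,191,.016),('blue',315,198,.016),('b2',304,158,.016),('b3',339,143,.016),('black',338,254,.035),('yellow',205.5,257,.035),('jar',271,269,.062),('loupe',184,190,.044),('spl',476,216,.034)]:
    p=px2w('top0',u,v,z); print(n,p.round(4),np.hypot(*p[:2]).round(3))
```

```text
white [ 0.4538 -0.3272  0.016 ] 0.56
red [0.628  0.0846 0.016 ] 0.634
blue [ 0.6057 -0.0931  0.016 ] 0.613
b2 [ 0.7058 -0.0688  0.016 ] 0.709
b3 [ 0.7411 -0.1569  0.016 ] 0.758
black [ 0.4679 -0.144   0.035 ] 0.49
yellow [0.4705 0.1735 0.035 ] 0.501
jar [0.4395 0.0159 0.062 ] 0.44
loupe [0.6318 0.2203 0.044 ] 0.669
spl [ 0.5497 -0.484   0.034 ] 0.732
```

View pics/crop0.png

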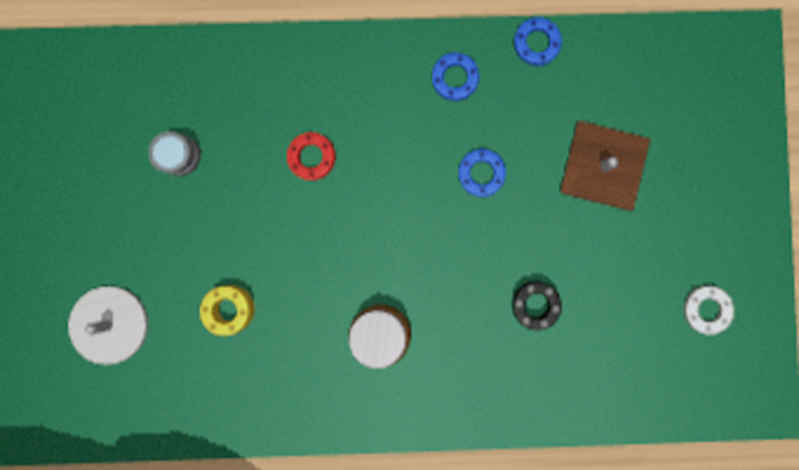

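View pics/crop1.png

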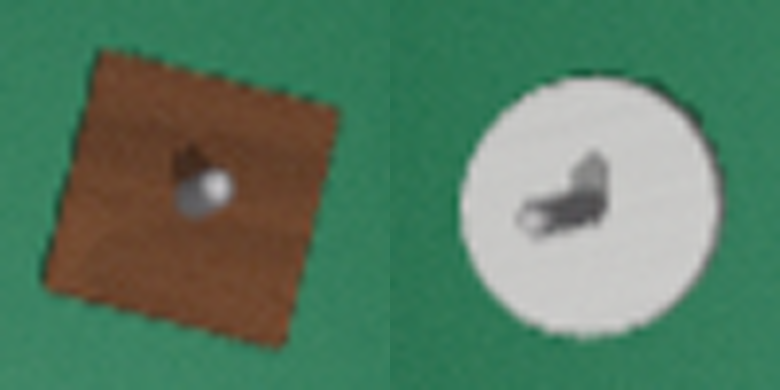

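The crops confirm the choice: the nearest blue is at crop (482,172), clear of the other two at (456,77) and (537,41). The square base centre is at about (367.3,195.0) with the post tip at (370.5,193.6). The round base centre is at (155.2,263.1) with the tip at (147.9,264.5).

Run:
```python
from h import *
for n,u,v,z in [('sqbase',367.3,195,.01),('sqtip',370.5,193.6,.062),('rbase',155.2,263.1,.01),('rtip',147.9,264.5,.062)]:
    print(n,px2w('top0',u,v,z).round(4))
```

```text
sqbase [ 0.61   -0.2236  0.01  ]
sqtip [ 0.6096 -0.2237  0.062 ]
rbase [0.458 0.301 0.01 ]
rtip [0.4589 0.301  0.062 ]
```

Call:
arm_command --commands '[[[20,-50,0],0,-0.3],[[20,-50,0],0,-0.3],[[20,-50,0],0,-0.3],[[20,-50,0],0,-0.3],[[20,-50,0],0,-0.3],[[20,-50,0],0,-0.3],[[20,-50,0],0,-0.3],[[20,-50,0],0,-0.3],[[20,-50,0],0,-0.3],[[20,-50,0],0,-0.3],[[20,-50,0],0,-0.3],[[20,-50,0],0,-0.3]]' --newtons 40

```text
clock: 1.35
position: [0.3951, 0.0418, 0.2315]
tool_rot: [3.141, 0.0, 2.863]
force: [1.9, 0.4, -0.2]
grip_width: 0.0555
finger_force: 0.0
```

Call:
arm_command --commands '[[[5,-40,0],0,-0.5],[[5,-40,0],0,-0.5],[[5,-40,0],0,-0.5],[[5,-40,0],0,-0.5],[[5,-40,-20],0,-0.5],[[5,-40,-20],0,-0.5],[[5,-40,-20],0,-0.5],[[5,-40,-20],0,-0.5],[[0,0,0],0,-0.5],[[0,0,0],0,-0.5],[[0,0,0],0,-0.5]]'

```text
clock: 2.45
position: [0.435, -0.2754, 0.1515]
tool_rot: [3.141, 0.0, 2.863]
force: [0.2, -0.0, 0.7]
grip_width: 0.0645
finger_force: 0.0
```

Check the aim with the wrist camera from here.

Call:
arm_command --commands '[[[19,-40,-10],0,-0.5],[[0,-11,-10],0,-0.5],[[0,0,0],0,-0.5],[[0,0,0],0,-0.5],[[0,0,0],0,-0.5]]'

```text
clock: 2.95
position: [0.4542, -0.326, 0.1319]
tool_rot: [3.141, 0.001, 2.864]
force: [-0.1, 0.0, 0.6]
grip_width: 0.064
finger_force: 0.0
```

Run:
```python
from h import *
d=snap('wrist','w1'); o=bot.observe(); print(o['position'])
fl=200/np.tan(np.radians(float(d['vertical_fov'])/2))
for z in [.016,0]:
    X=d['R']@np.array([*o['position'][:2],z])+d['t']; print(fl*X[0]/X[2]+d['cx'],fl*X[1]/X[2]+d['cy'])
```

```text
[ 0.45423481 -0.32617729  0.13197896]
319.45695200806836 191.88253855041438
319.48286460760846 187.50743872887614
```

View pics/w1.png

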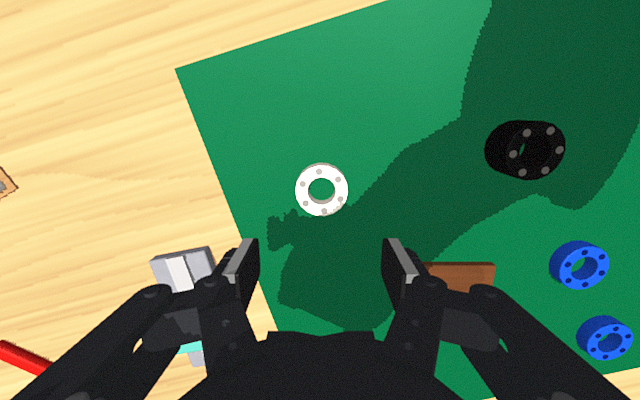

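The white core's face centre is at (321,189) and the tool axis meets it at (319,192), so the aim is within 2 mm. Descending.

Call:
arm_command --commands '[[[0,0,-30],0,-0.5],[[0,0,-30],0,-0.5],[[0,0,-30],0,-0.5],[[0,0,-20],0,-0.5],[[0,0,-10],0,-0.5],[[0,0,-9],0,-0.5],[[0,0,0],0,-0.5],[[0,0,0],0,-0.5],[[0,0,0],0,1],[[0,0,0],0,1],[[0,0,0],0,1],[[0,0,0],0,1],[[0,0,0],0,1],[[0,0,0],0,1]]'

```text
clock: 4.4
position: [0.4544, -0.3275, 0.0036]
tool_rot: [-3.141, 0.002, 2.862]
force: [-2.3, 2.0, 14.2]
grip_width: 0.0487
finger_force: 38.8
```

Call:
arm_command --commands '[[[0,0,20],0,1],[[0,0,30],0,1],[[0,0,30],0,1],[[26,18,10],0,1],[[26,18,0],0,1],[[26,17,0],0,1],[[26,17,0],0,1],[[26,17,0],0,1],[[26,17,0],0,1],[[0,0,0],0,1],[[0,0,0],0,1],[[0,0,0],0,1]]'

```text
clock: 5.6
position: [0.6091, -0.2241, 0.0927]
tool_rot: [-3.141, 0.0, 2.862]
force: [0.6, -0.3, 0.5]
grip_width: 0.0484
finger_force: 41.4
```

Run:
```python
from h import *
d=snap('wrist','w2'); o=bot.observe(); print(o['position'])
```

```text
[ 0.60913127 -0.224173    0.09266183]
```

View pics/w2.png

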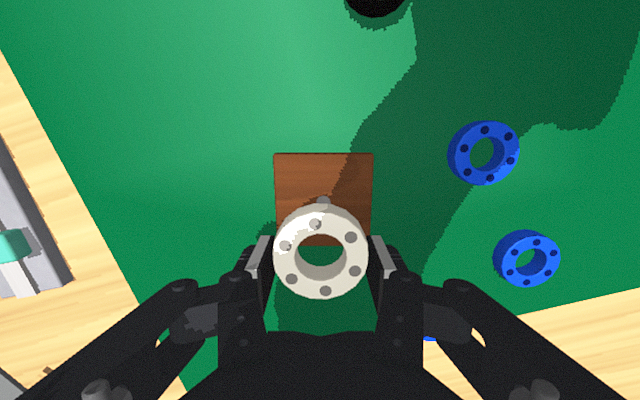

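Core held level between the pads; its top face is at about (320,256) and the post behind it at (323,203), laterally aligned. Check the fore-aft offset numerically.

Run:
```python
from h import *
print(px2w('w2',320.5,256.5,.105), px2w('w2',323.5,203,.062)); 
d=np.load('pics/w2.npz');fl=200/np.tan(np.radians(float(d['vertical_fov'])/2))
for p in [(.61,-.2237,.062),(.6091,-.2241,.105)]:
    X=d['R']@np.array(p)+d['t'];print(fl*X[:2]/X[2]+[d['cx'],d['cy']])
```

```text
[ 0.60718596 -0.2229053   0.105     ] [ 0.59403341 -0.21714381  0.062     ]
[320.45052156 228.33641846]
[319.25641909 260.39872342]
```

Call:
arm_command --commands '[[[2,0,-10],0,1],[[0,0,-20],0,1],[[0,0,-20],0,1],[[0,0,-15],0,1],[[0,0,-10],0,1],[[0,0,-3],0,1],[[0,0,0],0,1],[[0,0,0],0,1],[[0,0,0],0,1]]'

```text
clock: 6.55
position: [0.6121, -0.2234, 0.0146]
tool_rot: [-3.142, 0.001, 2.863]
force: [-0.9, -1.0, 0.4]
grip_width: 0.0482
finger_force: 41.4
```

Call:
arm_command --commands '[[[0,0,0],0,-0.5],[[0,0,0],0,-0.5],[[0,0,0],0,-0.5],[[0,0,0],0,-0.5],[[0,0,20],0,-0.5],[[0,0,40],0,-0.5],[[0,0,40],0,-0.5],[[2,38,0],0,-0.5],[[2,38,0],0,-0.5],[[2,38,0],0,-0.5],[[2,38,0],0,-0.5],[[2,39,0],0,-0.5],[[2,39,0],0,-0.5],[[2,39,0],0,-0.5],[[2,39,0],0,-0.5],[[0,0,0],0,-0.5],[[0,0,0],0,-0.5],[[0,0,0],0,-0.5]]'

```text
clock: 8.35
position: [0.6279, 0.0837, 0.1144]
tool_rot: [-3.141, 0.0, 2.862]
force: [0.0, -0.9, 0.2]
grip_width: 0.0644
finger_force: 0.0
```

```bash
cat >> h.py <<'E'
def core(f,n,hue,z):
    "centroid of the n-coloured blob's filled hull, nearest the tool axis, at height z"
    d=snap(n,f); o=bot.observe(); hsv=cv2.cvtColor(d['image'],cv2.COLOR_RGB2HSV).astype(int)
    m=((abs(hsv[...,0]-hue)<10)|(abs(hsv[...,0]-hue)>170))&(hsv[...,1]>150)&(hsv[...,2]>90)
    for c in cv2.findContours(m.astype('uint8'),0,2)[0]:
        if cv2.contourArea(c)<200: continue
        h=cv2.convexHull(c); M=cv2.moments(h); u,v=M['m10']/M['m00'],M['m01']/M['m00']
        print(round(u),round(v),'hull centre at z',z,px2w(f,u,v,z).round(4),'tcp',o['position'].round(4))
E
python3 -c "
from h import *
core('w3','wrist',0,.012)"
```

```text
326 193 hull centre at z 0.012 [0.6268 0.0895 0.012 ] tcp [0.6279 0.0834 0.1144]
```

View pics/w3.png

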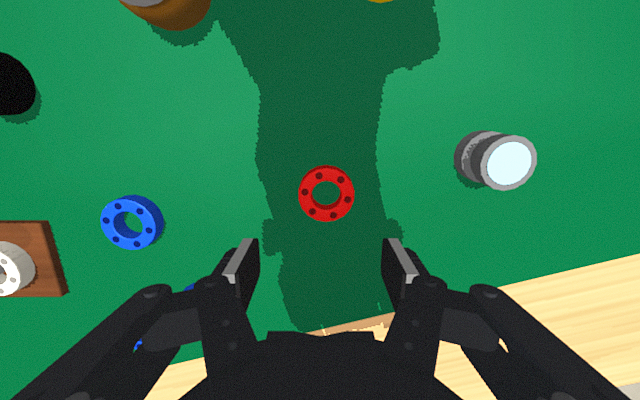

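The red core is at (326,194) against the tool axis at about (320,191), so shift about 4 mm in +y and descend.

Call:
arm_command --commands '[[[0,4,-30],0,-0.5],[[0,0,-30],0,-0.5],[[0,0,-25],0,-0.5],[[0,0,-15],0,-0.5],[[0,0,-10],0,-0.5],[[0,0,0],0,-0.5],[[0,0,0],0,-0.5],[[0,0,0],0,1],[[0,0,0],0,1],[[0,0,0],0,1],[[0,0,0],0,1],[[0,0,0],0,1],[[0,0,0],0,1]]'

```text
clock: 9.7
position: [0.6286, 0.0888, 0.0059]
tool_rot: [3.141, 0.002, 2.863]
force: [-3.1, -0.9, 11.7]
grip_width: 0.0479
finger_force: 39.1
```

Call:
arm_command --commands '[[[0,0,20],0,1],[[0,0,35],0,1],[[0,0,35],0,1],[[-2,-39,0],0,1],[[-2,-39,0],0,1],[[-2,-39,0],0,1],[[-2,-39,0],0,1],[[-2,-39,0],0,1],[[-2,-39,0],0,1],[[-2,-39,0],0,1],[[-3,-39,0],0,1],[[0,0,0],0,1],[[0,0,0],0,1],[[0,0,0],0,1]]'

```text
clock: 11.1
position: [0.6113, -0.222, 0.0946]
tool_rot: [3.141, 0.0, 2.864]
force: [0.1, 0.5, -0.1]
grip_width: 0.0477
finger_force: 41.2
```

```bash
python3 -c "
from h import *
core('w4','wrist',0,.103)"
```

```text
320 249 hull centre at z 0.103 [ 0.6075 -0.2205  0.103 ] tcp [ 0.6113 -0.2217  0.0946]
```

Call:
arm_command --commands '[[[1,-1,-10],0,1],[[0,0,-15],0,1],[[0,0,-15],0,1],[[0,0,-12],0,1],[[0,0,-7],0,1],[[0,0,-3],0,1],[[0,0,0],0,1],[[0,0,0],0,1],[[0,0,0],0,1]]'

```text
clock: 12.05
position: [0.6119, -0.2243, 0.0323]
tool_rot: [-3.142, 0.0, 2.863]
force: [-0.5, -0.5, 0.2]
grip_width: 0.0476
finger_force: 41.2
```

Call:
arm_command --commands '[[[0,0,0],0,-0.5],[[0,0,0],0,-0.5],[[0,0,0],0,-0.5],[[0,0,0],0,-0.5],[[0,0,20],0,-0.5],[[0,0,30],0,-0.5],[[0,0,30],0,-0.5],[[-2,33,0],0,-0.5],[[-2,33,0],0,-0.5],[[-2,33,0],0,-0.5],[[0,33,0],0,-0.5],[[0,0,0],0,-0.5],[[0,0,0],0,-0.5],[[0,0,0],0,-0.5]]'

```text
clock: 13.45
position: [0.6058, -0.0934, 0.1124]
tool_rot: [-3.141, 0.0, 2.862]
force: [0.8, -0.2, -0.3]
grip_width: 0.0637
finger_force: 0.0
```

```bash
python3 -c "
from h import *
core('w5','wrist',112,.012)"
```

```text
302 323 hull centre at z 0.012 [ 0.7282 -0.1473  0.012 ] tcp [ 0.6058 -0.0936  0.1124]
371 285 hull centre at z 0.012 [ 0.705  -0.0708  0.012 ] tcp [ 0.6058 -0.0936  0.1124]
323 194 hull centre at z 0.012 [ 0.6042 -0.0899  0.012 ] tcp [ 0.6058 -0.0936  0.1124]
```

View pics/w5.png

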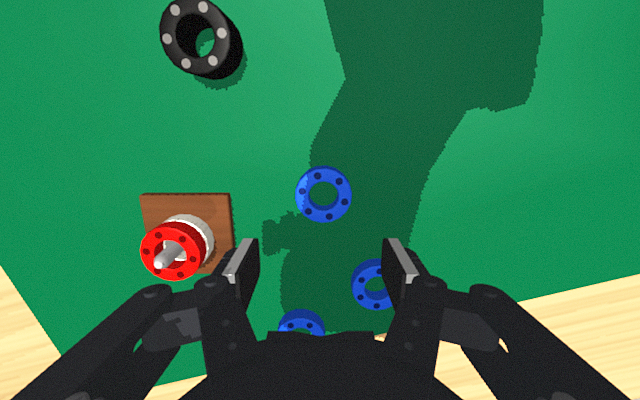

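White and red sit threaded on the square post at (172,250). The nearest blue is under the tool at (323,194), and the other blues at (371,285) and (302,323) are clear. Descending.

Call:
arm_command --commands '[[[-1,3,-30],0,-0.5],[[0,0,-30],0,-0.5],[[0,0,-24],0,-0.5],[[0,0,-15],0,-0.5],[[0,0,-9],0,-0.5],[[0,0,0],0,-0.5],[[0,0,0],0,-0.5],[[0,0,0],0,1],[[0,0,0],0,1],[[0,0,0],0,1],[[0,0,0],0,1],[[0,0,0],0,1],[[0,0,0],0,1]]'

```text
clock: 14.8
position: [0.6055, -0.0894, 0.0058]
tool_rot: [3.141, 0.002, 2.863]
force: [-2.9, 0.9, 12.5]
grip_width: 0.0481
finger_force: 39.1
```

Call:
arm_command --commands '[[[0,0,20],0,1],[[0,0,35],0,1],[[0,0,35],0,1],[[2,-34,0],0,1],[[2,-34,0],0,1],[[2,-34,0],0,1],[[1,-32,0],0,1],[[0,0,0],0,1],[[0,0,0],0,1],[[0,0,0],0,1]]'

```text
clock: 15.8
position: [0.6122, -0.222, 0.0946]
tool_rot: [3.141, 0.0, 2.864]
force: [-0.7, -0.2, -0.3]
grip_width: 0.0474
finger_force: 41.3
```

```bash
python3 -c "
from h import *
core('w6','wrist',112,.103)"
```

```text
521 255 hull centre at z 0.103 [ 0.6393 -0.1221  0.103 ] tcp [ 0.6122 -0.2218  0.0946]
320 251 hull centre at z 0.103 [ 0.6094 -0.2209  0.103 ] tcp [ 0.6122 -0.2218  0.0946]
```

Target TCP z = 0.0058 + 0.042 + 0.001 ≈ 0.049, so 46 mm down.

Call:
arm_command --commands '[[[0,-1,-10],0,1],[[0,0,-12],0,1],[[0,0,-12],0,1],[[0,0,-8],0,1],[[0,0,-4],0,1],[[0,0,0],0,1],[[0,0,0],0,1],[[0,0,0],0,1]]'

```text
clock: 16.65
position: [0.6117, -0.2241, 0.0482]
tool_rot: [3.141, -0.0, 2.863]
force: [-2.0, 1.6, 3.5]
grip_width: 0.048
finger_force: 41.7
```

Call:
arm_command --commands '[[[0,0,0],0,-0.5],[[0,0,0],0,-0.5],[[0,0,0],0,-0.5],[[0,0,0],0,-0.5],[[0,0,20],0,-0.5],[[0,0,30],0,-0.5],[[0,0,30],0,-0.5],[[-36,20,0],0,-0.5],[[-36,20,0],0,-0.5],[[-36,20,0],0,-0.5],[[-36,20,0],0,-0.5],[[0,0,0],0,-0.5],[[0,0,0],0,-0.5],[[0,0,0],0,-0.5]]'

```text
clock: 18.05
position: [0.4689, -0.1446, 0.1285]
tool_rot: [-3.141, 0.001, 2.863]
force: [-0.2, -0.2, 0.3]
grip_width: 0.0638
finger_force: 0.0
```

```bash
python3 -c "
from h import *
snap('wrist','w7');print(bot.observe()['position'])"
```

```text
[ 0.46878333 -0.14471308  0.12833645]
```

View pics/w7.png

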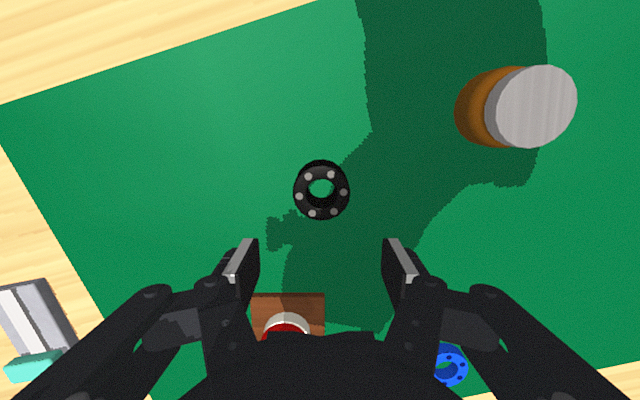

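The black core's dots centre at about (321,194); the jar is at (535,105), well clear.

```bash
python3 -c "
from h import *
print(px2w('w7',321,193.8,.035))"
```

```text
[ 0.46498923 -0.14235531  0.035     ]
```

Call:
arm_command --commands '[[[-3,2,-30],0,-0.5],[[0,0,-30],0,-0.5],[[0,0,-30],0,-0.5],[[0,0,-20],0,-0.5],[[0,0,-13],0,-0.5],[[0,0,0],0,-0.5],[[0,0,0],0,-0.5],[[0,0,0],0,1],[[0,0,0],0,1],[[0,0,0],0,1],[[0,0,0],0,1],[[0,0,0],0,1],[[0,0,0],0,1]]'

```text
clock: 19.4
position: [0.4656, -0.1424, 0.0065]
tool_rot: [3.141, 0.002, 2.863]
force: [-1.0, -1.0, 8.6]
grip_width: 0.0486
finger_force: 40.2
```

Call:
arm_command --commands '[[[0,0,20],0,1],[[0,0,45],0,1],[[0,0,45],0,1],[[-1,40,0],0,1],[[-1,40,0],0,1],[[-1,40,0],0,1],[[-1,40,0],0,1],[[-1,40,0],0,1],[[-1,40,0],0,1],[[-1,40,0],0,1],[[0,40,0],0,1],[[0,40,0],0,1],[[0,40,0],0,1],[[0,43,0],0,1],[[0,0,0],0,1],[[0,0,0],0,1],[[0,0,0],0,1]]'

```text
clock: 21.1
position: [0.458, 0.3001, 0.1159]
tool_rot: [3.141, 0.0, 2.862]
force: [0.9, -0.3, -0.6]
grip_width: 0.0486
finger_force: 41.7
```

```bash
python3 -c "
from h import *
snap('wrist','w8');print(bot.observe()['position'])
d=np.load('pics/w8.npz');fl=200/np.tan(np.radians(float(d['vertical_fov'])/2))
for p in [(.4585,.301,.062),(.4585,.301,.01),(.4585,.301,.145)]:
    X=d['R']@np.array(p)+d['t'];print(fl*X[:2]/X[2]+[d['cx'],d['cy']])"
```

```text
[0.45810493 0.29985933 0.11579424]
[320.98815533 215.13737843]
[320.79618699 195.04077422]
[321.6046644  279.67790859]
```

View pics/w8.png

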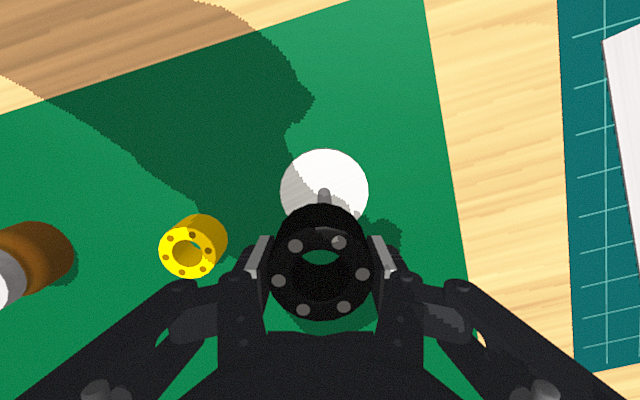

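The base centre is at (324,193) where I predicted (321,195), and the held core's centre is at (320,276). Shift +3 mm in y and lower.

Call:
arm_command --commands '[[[1,3,-20],0,1],[[0,0,-20],0,1],[[0,0,-20],0,1],[[0,0,-20],0,1],[[0,0,-13],0,1],[[0,0,-5],0,1],[[0,0,0],0,1],[[0,0,0],0,1],[[0,0,0],0,1]]'

```text
clock: 22.05
position: [0.4592, 0.3039, 0.0179]
tool_rot: [3.141, 0.001, 2.863]
force: [-0.6, 0.2, 0.5]
grip_width: 0.0485
finger_force: 41.8
```

Call:
arm_command --commands '[[[0,0,0],0,-0.5],[[0,0,0],0,-0.5],[[0,0,0],0,-0.5],[[0,0,0],0,-0.5],[[0,0,20],0,-0.5],[[0,0,45],0,-0.5],[[0,0,45],0,-0.5],[[3,-32,0],0,-0.5],[[3,-32,0],0,-0.5],[[2,-32,0],0,-0.5],[[2,-32,0],0,-0.5],[[0,0,0],0,-0.5],[[0,0,0],0,-0.5],[[0,0,0],0,-0.5]]'

```text
clock: 23.45
position: [0.4688, 0.1767, 0.1273]
tool_rot: [3.141, -0.0, 2.864]
force: [-0.2, 0.5, 0.0]
grip_width: 0.0642
finger_force: 0.0
```

```bash
python3 -c "
from h import *
core('w9','wrist',27,.03)"
```

```text
321 196 hull centre at z 0.03 [0.4679 0.1778 0.03  ] tcp [0.4688 0.1768 0.1272]
```

View pics/w9.png

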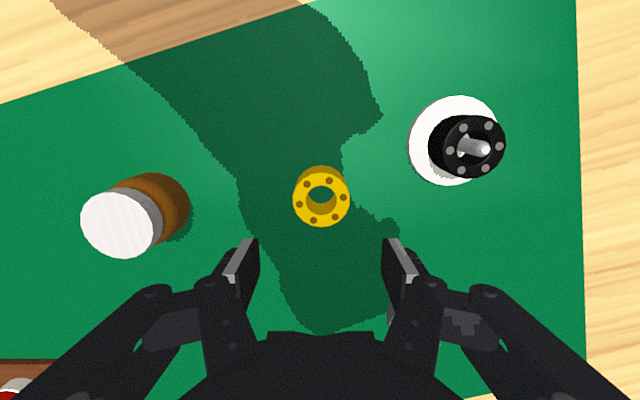

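Black is threaded on the round post at (470,150). Yellow is under the tool at (321,200). Descending.

Call:
arm_command --commands '[[[0,1,-30],0,-0.5],[[0,0,-30],0,-0.5],[[0,0,-30],0,-0.5],[[0,0,-20],0,-0.5],[[0,0,-11],0,-0.5],[[0,0,0],0,-0.5],[[0,0,0],0,-0.5],[[0,0,0],0,1],[[0,0,0],0,1],[[0,0,0],0,1],[[0,0,0],0,1],[[0,0,0],0,1],[[0,0,0],0,1]]'

```text
clock: 24.8
position: [0.4694, 0.1773, 0.0076]
tool_rot: [3.14, 0.001, 2.863]
force: [-1.4, -0.2, 10.3]
grip_width: 0.0492
finger_force: 39.6
```

Call:
arm_command --commands '[[[0,0,20],0,1],[[0,0,45],0,1],[[0,0,45],0,1],[[-3,32,0],0,1],[[-3,32,0],0,1],[[-2,31,0],0,1],[[-2,31,0],0,1],[[0,0,0],0,1],[[0,0,0],0,1],[[0,0,0],0,1]]'

```text
clock: 25.8
position: [0.4591, 0.3019, 0.1168]
tool_rot: [3.141, 0.0, 2.862]
force: [-0.1, -0.8, -0.4]
grip_width: 0.0487
finger_force: 41.8
```

```bash
python3 -c "
from h import *
core('w10','wrist',27,.13)"
```

```text
320 264 hull centre at z 0.13 [0.4607 0.3018 0.13  ] tcp [0.4591 0.3018 0.1167]
```

View pics/w10.png

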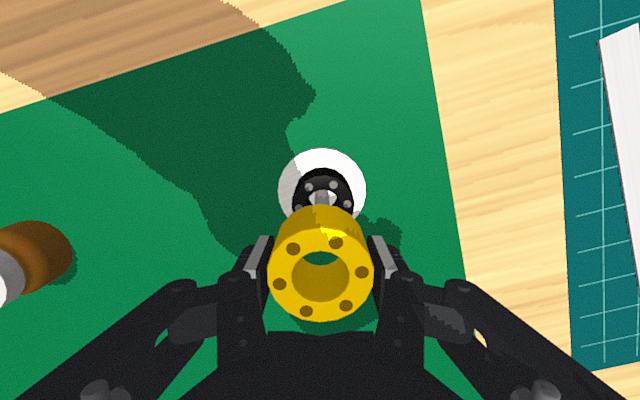

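The yellow core's face is at (320,277), with the post and black core behind it at (322,195). Aligned to about 2 mm; lowering.

Call:
arm_command --commands '[[[0,2,-15],0,1],[[0,0,-15],0,1],[[0,0,-15],0,1],[[0,0,-12],0,1],[[0,0,-5],0,1],[[0,0,-1],0,1],[[0,0,0],0,1],[[0,0,0],0,1],[[0,0,0],0,1]]'

```text
clock: 26.75
position: [0.459, 0.3048, 0.0533]
tool_rot: [3.141, 0.0, 2.863]
force: [-0.2, 0.0, -0.5]
grip_width: 0.049
finger_force: 41.8
```

Call:
arm_command --commands '[[[0,0,0],0,-0.5],[[0,0,0],0,-0.5],[[0,0,0],0,-0.5],[[0,0,0],0,-0.5],[[0,0,20],0,-0.5],[[0,0,40],0,-0.5],[[0,0,40],0,-0.5],[[10,-40,10],0,-0.5],[[10,-40,0],0,-0.5],[[10,-40,0],0,-0.5],[[10,-40,0],0,-0.5],[[0,0,0],0,-0.5],[[0,0,0],0,-0.5],[[0,0,0],0,-0.5],[[0,0,0],0,-0.5]]'

```text
clock: 28.25
position: [0.4986, 0.1459, 0.1632]
tool_rot: [3.142, -0.0, 2.864]
force: [-0.7, -1.3, 0.3]
grip_width: 0.0639
finger_force: 0.0
```

```bash
python3 -c "
from h import *
a=snap('scene','s1')['image'];b=snap('wrist','w11')['image']
c1=cv2.resize(a[195:245,265:315],(300,300),interpolation=2); c2=cv2.resize(a[105:155,370:420],(300,300),interpolation=2)
c=np.hstack([c1,c2]); cv2.imwrite('pics/fin.png',np.vstack([c,cv2.resize(b,(600,300))[:, :]])[:,:,::-1])"
```

```text
(no output)
```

View pics/fin.png

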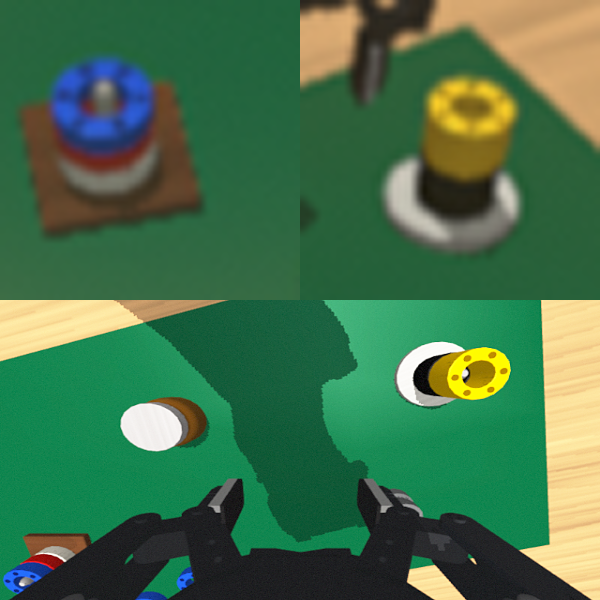

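Both stacks are flat and threaded: white, red, blue on the square base at (100,130), and black, yellow on the round one at (465,155). Jar and loupe have not moved, and the gripper is clear.

```bash
python3 -c "
from workcell import ticket
print(ticket.job_done())"
```

```text
the job is handed in; nothing more can be done
None
```

The job is handed in at about 28 s of the 112 s allowed, with no verdict returned: in the last pictures white, red and blue are stacked on the square spindle and black and yellow on the round one, the gripper is clear, and I saw no contact with the jar, loupe or splicing block.

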